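Load a dilution series onto the scanner belt in order of shade

ROBOT

A 6-joint arm with a two-finger parallel gripper is mounted at the origin on the work surface. World frame = base frame: x ahead of the robot, y to its left, z up, the work surface at z = 0. Lengths are in mm, angles in rad, forces in N, time in s.
With the tool pointing down it reaches from about 275 to 750 mm from the base axis. Payload 10.2 kg.
Tool frame: the origin (TCP) lies at the very end of the fingers, on their centre line; the grasp point (between the pads) lies 19 mm behind it; z points along the fingers, y is the direction in which the jaws open and shut (so a half turn about z gives the same grasp; the last joint's range is limited). The gripper opens to 85 mm and grips with 20 to 120 N. Pads are 22 mm wide; open, the fingers measure 114 mm over their backs; the gripper's body (76 mm by 85 mm) begins 54 mm behind the grasp point. The pads swing forward as they close: fully open they stand 13 mm farther back than shut.
Start: joints at [1.027, 0.313, 1.498, -0, 1.331, -0.223], TCP at [165.559, 498.218, 231.294] pointing down, gripper open.
Joint ranges: [-2.94, 2.94], [-0.97, 2.17], [0.19, 2.56], [-1.23, 4.37], [0.02, 3.11], [-2.88, 2.88]. Speed limits (rad/s): [2.39, 2.39, 3.01, 3.14, 3.14, 3.14].

INTERFACE

Orientations are given as a unit quaternion [w, x, y, z].
In Python, from rig import readout, cams, finish_job gives the robot as it stands. The module is installed in compiled form; this text tells all that it offers.
- The arm moves only by the tool carry_out, never from a script. Its argument "steps" is one flat list of numbers, 7 for each row, row after row: the shift along the tool's x, y, z in cm, then the turn, a rotation vector about the tool's x, y, z in units of 5 degrees (1.0 is 5 degrees), then the opening, from -1 (shut) to 1 (fully open), so that 0 is half open. In form: [x, y, z, ax, ay, az, hand, x, y, z, ax, ay, az, hand, ...]. A call has 1 to 20 rows; each row shifts and turns the commanded pose from where the row before left it, along the tool's axes as they then stand; what a row does not reach is not made up. A row lasts 1/12 s, in which the tool goes at most 41.7 mm and 7.16 degrees, less where a joint would pass 70% of its speed; a pose out of reach is approached as far as the arm can. A call with a gripper value outside its range is refused whole. The fingers move at their own pace and stop on an object; "grip_force" is the grip in N (left out, the last holds). Time passes only in rows, so rows that do not move let the fingers close. It gives the time, the measured TCP pose, the force and the opening at its end, in the units of the state.
- readout.sense(): the state, without advancing time (a new reading comes with each control period).
- cams.capture(name): name is "scene" or "top"; returns the picture (400x640x3 uint8, red, green, blue); there is no depth.
- cams.calibration(name): a dict with "fx", "fy", "cx", "cy" (pixels), "R" (3x3) and "t" (3): a world point X has camera coordinates R X + t. Camera axes: x right, y down, z forward; pixel columns grow to the right and rows downward; lengths in mm; the calibration is good to about 2 mm. A picture is of the moment at which its call begins. calibration takes no time and is no camera call.
- finish_job(): hands the job in, once; it reports no verdict.
The state is a dict: "time_s": time; "joints": joint angles; "dq": joint speeds; "tau": joint torques, N m; "eef_pos": TCP position; "ee_rot": TCP orientation; "force": force on the tool from outside, world axes, zero at the start; "wrist_torque": the same for the moment, N m; "grip_width": opening from 0.0 (shut) to 1.0 (fully open).
Only numpy, scipy, OpenCV 4.12 (cv2) and the standard library are available. Lean on these libraries where they do the work, as an engineer would, in place of code of your own. Each camera call takes 0.05 s, during which the arm holds its last target.

TASK

Load the four small culture dishes onto the white pads of the scanner's infeed belt, one to a pad and well centred, so that the most dilute is scanned first: the palest on the pad next to the blue scanning portal, then darker and darker, the darkest farthest from it. Keep the dishes level with their lids up and set each one down on its pad rather than letting it drop. Leave the stack of empty dishes where it stands.

Things in the scene. Friction and masses are not known exactly. Their poses are not given: they have to be found in the camera images.
- dish_straw_mid (a point): Round lidded clear petri dish, 55 mm diameter, 15 mm high, 20 to 45 g, lying flat lid up; the agar filling it is pale straw yellow (palest, most dilute). Point: its centre, half-way up (7.5 mm above its underside); z is up out of the lid. It is round, so its yaw does not matter.
- dish_amber_mid (a point): Round lidded clear petri dish, 55 mm diameter, 15 mm high, 20 to 45 g, lying flat lid up; the agar filling it is amber orange (second palest). Point: its centre, half-way up (7.5 mm above its underside); z is up out of the lid. It is round, so its yaw does not matter.
- dish_brown_mid (a point): Round lidded clear petri dish, 55 mm diameter, 15 mm high, 20 to 45 g, lying flat lid up; the agar filling it is mid brown (second darkest). Point: its centre, half-way up (7.5 mm above its underside); z is up out of the lid. It is round, so its yaw does not matter.
- dish_black_mid (a point): Round lidded clear petri dish, 55 mm diameter, 15 mm high, 20 to 45 g, lying flat lid up; the agar filling it is nearly black (darkest, undiluted). Point: its centre, half-way up (7.5 mm above its underside); z is up out of the lid. It is round, so its yaw does not matter.
- pad_a_top (a point): One of four identical white round pads, 72 mm diameter, 2 mm thick, in a straight row 95 mm apart along the green belt; letters do not tell the order (it changes each time). Point: centre of the pad's top face, 57 mm above the bench. Its y axis runs along the belt, x across it. Belt 104 mm wide, its frame 124 mm, both lower than the pad tops; nothing rises beside the row, so a dish is best held with the fingers closing across the belt.
- pad_b_top (a point): One of four identical white round pads, 72 mm diameter, 2 mm thick, in a straight row 95 mm apart along the green belt; letters do not tell the order (it changes each time). Point: centre of the pad's top face, 57 mm above the bench. Its y axis runs along the belt, x across it. Belt 104 mm wide, its frame 124 mm, both lower than the pad tops; nothing rises beside the row, so a dish is best held with the fingers closing across the belt.
- pad_c_top (a point): One of four identical white round pads, 72 mm diameter, 2 mm thick, in a straight row 95 mm apart along the green belt; letters do not tell the order (it changes each time). Point: centre of the pad's top face, 57 mm above the bench. Its y axis runs along the belt, x across it. Belt 104 mm wide, its frame 124 mm, both lower than the pad tops; nothing rises beside the row, so a dish is best held with the fingers closing across the belt.
- pad_d_top (a point): One of four identical white round pads, 72 mm diameter, 2 mm thick, in a straight row 95 mm apart along the green belt; letters do not tell the order (it changes each time). Point: centre of the pad's top face, 57 mm above the bench. Its y axis runs along the belt, x across it. Belt 104 mm wide, its frame 124 mm, both lower than the pad tops; nothing rises beside the row, so a dish is best held with the fingers closing across the belt.
- portal_mouth (a point): The scanning portal: blue box bridging the belt at one end of the row (either end), 150 mm across the belt, 70 mm along it, its top 97 mm above the belt. Point: on the belt's centre line, under the middle of the box, at belt height (55 mm above the bench). The pad centres lie 90, 185, 280 and 375 mm from it. At the other end stands a low steel guard plate.
- stack_mid (a point): Bystander: loose stack of six empty clear dishes, 90 mm diameter, 90 mm high; point at its centre, half-way up. Stands to one side of the work.

How it is judged (in metres and radians):
At the end, for the whole second after the job is handed in: Each dish lies flat, lid up, at rest on its own pad with its centre within 14 mm of the pad's centre: straw on the pad nearest the portal, then amber, brown and black outward. The stack of empty dishes stands within 30 mm of where it was. Everything is released (((horizontal distance between dish_straw_mid and pad_a_top below 0.014 m and horizontal distance between pad_a_top and portal_mouth between 0.06 and 0.12 m) or (horizontal distance between dish_straw_mid and pad_b_top below 0.014 m and horizontal distance between pad_b_top and portal_mouth between 0.06 and 0.12 m) or (horizontal distance between dish_straw_mid and pad_c_top below 0.014 m and horizontal distance between pad_c_top and portal_mouth between 0.06 and 0.12 m) or (horizontal distance between dish_straw_mid and pad_d_top below 0.014 m and horizontal distance between pad_d_top and portal_mouth between 0.06 and 0.12 m)) and height (world z) of dish_straw_mid between 0.0615 and 0.0685 m and angle between each of dish_straw_mid, dish_amber_mid, dish_brown_mid, dish_black_mid's own z axis and vertical below 0.12 rad and linear speed of each of dish_straw, dish_amber, dish_brown, dish_black below 0.02 m/s and ((horizontal distance between dish_amber_mid and pad_a_top below 0.014 m and horizontal distance between pad_a_top and portal_mouth between 0.155 and 0.215 m) or (horizontal distance between dish_amber_mid and pad_b_top below 0.014 m and horizontal distance between pad_b_top and portal_mouth between 0.155 and 0.215 m) or (horizontal distance between dish_amber_mid and pad_c_top below 0.014 m and horizontal distance between pad_c_top and portal_mouth between 0.155 and 0.215 m) or (horizontal distance between dish_amber_mid and pad_d_top below 0.014 m and horizontal distance between pad_d_top and portal_mouth between 0.155 and 0.215 m)) and height (world z) of dish_amber_mid between 0.0615 and 0.0685 m and ((horizontal distance between dish_brown_mid and pad_a_top below 0.014 m and horizontal distance between pad_a_top and portal_mouth between 0.25 and 0.31 m) or (horizontal distance between dish_brown_mid and pad_b_top below 0.014 m and horizontal distance between pad_b_top and portal_mouth between 0.25 and 0.31 m) or (horizontal distance between dish_brown_mid and pad_c_top below 0.014 m and horizontal distance between pad_c_top and portal_mouth between 0.25 and 0.31 m) or (horizontal distance between dish_brown_mid and pad_d_top below 0.014 m and horizontal distance between pad_d_top and portal_mouth between 0.25 and 0.31 m)) and height (world z) of dish_brown_mid between 0.0615 and 0.0685 m and ((horizontal distance between dish_black_mid and pad_a_top below 0.014 m and horizontal distance between pad_a_top and portal_mouth between 0.345 and 0.405 m) or (horizontal distance between dish_black_mid and pad_b_top below 0.014 m and horizontal distance between pad_b_top and portal_mouth between 0.345 and 0.405 m) or (horizontal distance between dish_black_mid and pad_c_top below 0.014 m and horizontal distance between pad_c_top and portal_mouth between 0.345 and 0.405 m) or (horizontal distance between dish_black_mid and pad_d_top below 0.014 m and horizontal distance between pad_d_top and portal_mouth between 0.345 and 0.405 m)) and height (world z) of dish_black_mid between 0.0615 and 0.0685 m and distance of stack_mid from where it was at the start of the episode below 0.03 m and angle between stack_mid's own z axis and vertical below 0.15 rad); the robot touches nothing.
It fails at once if a dish is tipped on edge or turned over (angle between any of dish_straw_mid, dish_amber_mid, dish_brown_mid, dish_black_mid's own z axis and vertical above 0.6 rad).
It fails at once if a dish is let fall from more than 25 mm above its pad ((height (world z) of dish_straw_mid above 0.0895 m and contact force between dish_straw and anything else below 0.01 N) or (height (world z) of dish_amber_mid above 0.0895 m and contact force between dish_amber and anything else below 0.01 N) or (height (world z) of dish_brown_mid above 0.0895 m and contact force between dish_brown and anything else below 0.01 N) or (height (world z) of dish_black_mid above 0.0895 m and contact force between dish_black and anything else below 0.01 N)).
It fails at once if the stack of empty dishes is pushed aside or knocked over (distance of stack_mid from where it was at the start of the episode above 0.03 m or angle between stack_mid's own z axis and vertical above 0.3 rad).
It also fails if it takes over 90 s, if anything falls off the work surface, if the arm or the gripper's body presses on something with over 40 N, if the wrist force passes 120 N, or if a joint passes its speed limit or range.

## Working session

There is one attempt and no reset: what is moved stays moved. The work goes in short steps, Python scripts to look and compute and a tool call to move; the robot and the scene stay as the last step left them, time stands still between calls to the robot, and variables do not carry over. Pictures are saved under pics/ and viewed, and the job is handed in when it is done.

Besides the shell and the picture viewer there is one more tool, called after "Emit:" as name(argument=value, ...) on one line, values as JSON. carry_out: Moves the arm, as the interface text tells. Its arguments: {"type":"object","properties":{"steps":{"type":"array","items":{"type":"number"}},"grip_force":{"type":"number"}},"required":["steps"]}

```bash
mkdir -p pics; python3 - <<'E'
from rig import readout,cams
import cv2
print(readout.sense())
for n in("scene","top"):
    im=cams.capture(n); cv2.imwrite(f"pics/{n}0.png",im[:,:,::-1]); print(n,cams.calibration(n))
E
```

```text
{'time_s': 0.0, 'joints': array([ 1.02657949e+00,  3.13477429e-01,  1.49843017e+00,  3.55782783e-05,
        1.33100592e+00, -2.23417750e-01]), 'dq': array([-1.33625836e-03,  9.52114672e-04,  1.33315945e-03,  1.86339791e-04,
       -2.86578336e-04, -4.03144131e-05]), 'tau': array([-1.67985195e-04, -4.12262607e+01, -2.59742260e+01, -1.91755475e-04,
        4.12581110e-03,  9.03401258e-06]), 'eef_pos': array([165.42304028, 497.99050118, 230.72364378]), 'ee_rot': array([-2.63327829e-04,  1.59716781e-01,  9.87162658e-01, -6.05911424e-04]), 'force': array([0.32883241, 0.59870358, 0.52345847]), 'wrist_torque': array([0.00883443, 0.03626373, 0.00922977]), 'grip_width': 1.0057438921277428}
scene {'fx': 486.58477407723575, 'fy': 486.58477407723575, 'cx': 317.6823022822368, 'cy': 200.01507927362704, 'R': array([[ 0.71256756,  0.70131604,  0.02008209],
       [ 0.49042749, -0.47741863, -0.72907635],
       [-0.50172537,  0.52936496, -0.68413769]]), 't': array([-385.05425244, -205.87688224, 1828.3596977 ])}
top {'fx': 502.8029694997509, 'fy': 502.8029694997509, 'cx': 319.75829458267924, 'cy': 201.07382646443216, 'R': array([[ 0.10494343, -0.99447556,  0.0022878 ],
       [-0.97319139, -0.10317028, -0.20555876],
       [ 0.2046592 ,  0.01934558, -0.9786421 ]]), 't': array([ -42.8465217 ,  542.70126267, 1463.74969944])}
```

View pics/scene0.png

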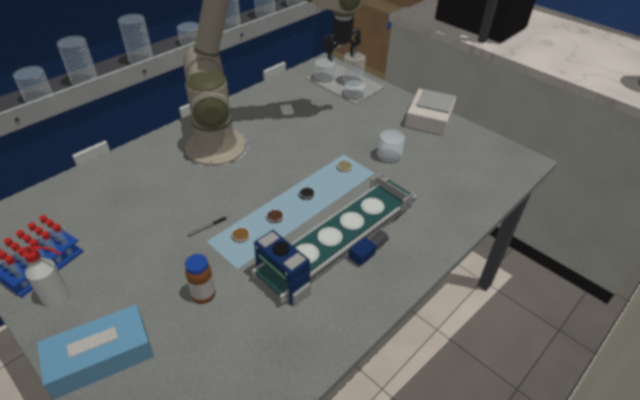

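View pics/top0.png

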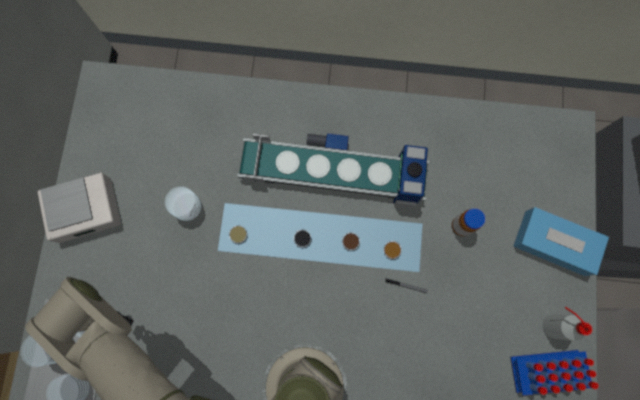

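The top view shows the dishes on the blue mat: straw (238,234), black (302,238), brown (350,241), amber (392,250). The pads are at (288,162), (318,166), (349,170) and (380,174), the portal is at (413,173) on the right, and the stack is at (183,204). Next I measure each of these.

```bash
cat > h.py <<'E'
import numpy as np,cv2
from rig import readout,cams
def ray(n,uv,z):
    c=cams.calibration(n);R=c['R'];t=c['t']
    o=-R.T@t; d=R.T@np.array([(uv[0]-c['cx'])/c['fx'],(uv[1]-c['cy'])/c['fy'],1])
    return o+d*(z-o[2])/d[2]
def proj(n,X):
    c=cams.calibration(n);p=c['R']@np.array(X)+c['t'];return (c['fx']*p[0]/p[2]+c['cx'],c['fy']*p[1]/p[2]+c['cy'])
def blobs(m,lo=60,hi=2000):
    k,l,s,ce=cv2.connectedComponentsWithStats(m.astype(np.uint8))
    return [(ce[i].round(1).tolist(),s[i,2:].tolist()) for i in range(1,k) if lo<s[i,4]<hi]
def tri(a,b):
    A=[];B=[]
    for n,uv in(("top",a),("scene",b)):
        c=cams.calibration(n);P=np.c_[c['R'],c['t']]
        K=np.array([[c['fx'],0,c['cx']],[0,c['fy'],c['cy']],[0,0,1]]);P=K@P
        A+= [uv[0]*P[2]-P[0],uv[1]*P[2]-P[1]]
    A=np.array(A);return np.linalg.lstsq(A[:,:3],-A[:,3],rcond=None)[0]
E
python3 - <<'E'
from h import *
t=cv2.imread('pics/top0.png');s=cv2.imread('pics/scene0.png')
for n,im in(("top",t),("scene",s)):
    hsv=cv2.cvtColor(im,cv2.COLOR_BGR2HSV);H,S,V=[hsv[:,:,i].astype(int) for i in range(3)]
    roi=np.zeros(H.shape,bool)
    if n=="top": roi[140:275,215:430]=1
    else: roi[150:275,205:415]=1
    print(n,"white")
    for c,st in blobs(roi&(S<45)&(V>150),100): print(c,st,ray(n,c,57).round(1))
    mat=roi&(H>90)&(H<112)&(S>60)&(V>140)
    cs,_=cv2.findContours(mat.astype(np.uint8),cv2.RETR_CCOMP,cv2.CHAIN_APPROX_NONE)
    cs=[c for c in cs if cv2.contourArea(c)>60]
    print("mat/holes")
    for c in cs:
        a=cv2.contourArea(c); (x,y),r,_=cv2.fitEllipse(c)
        print(round(a),(round(x,1),round(y,1)),np.round(r,1),ray(n,(x,y),9).round(1), im[int(y),int(x)])
for p in [(238,234),(302,238),(350,241),(392,250)]:print(t[p[1],p[0]])
v=[cv2.resize(t[130:280,170:440],None,fx=2.9,fy=2.9,interpolation=2)]
cv2.imwrite('pics/tz.png',v[0]);cv2.imwrite('pics/sz.png',cv2.resize(s[140:310,200:420],None,fx=3.4,fy=3.4,interpolation=2))
E
```

```text
top white
[286.9, 161.7] [23, 23, 419] [656.4 127.8  57. ]
[317.8, 165.6] [23, 23, 418] [654.   32.1  57. ]
[348.5, 169.4] [24, 22, 417] [652.  -62.7  57. ]
[379.3, 173.2] [24, 23, 409] [ 649.9 -157.5   57. ]
mat/holes
4420 (366.4, 242.5) [ 54.2 123.8] [ 440.1 -140.5    9. ] [183 168 139]
121 (320.5, 251.1) [ 8.4 18.7] [399.   -3.4   9. ] [185 168 140]
372 (392.1, 249.3) [21.5 22.1] [ 427.4 -220.5    9. ] [ 40  80 114]
428 (350.0, 240.1) [22.9 24.9] [442.3 -89.9   9. ] [40 54 76]
scene white
[225.8, 155.8] [29, 12, 166] [141.1 -51.4  57. ]
[372.2, 205.4] [22, 16, 268] [658.  122.3  57. ]
[351.7, 220.3] [23, 17, 297] [656.5  27.4  57. ]
[329.6, 235.9] [24, 17, 327] [653.7 -67.   57. ]
[308.9, 251.0] [22, 18, 236] [ 652.6 -151.2   57. ]
mat/holes
[ 83 116 123]
[39 39 37]
[38 52 76]
[ 37  80 113]
```

View pics/tz.png

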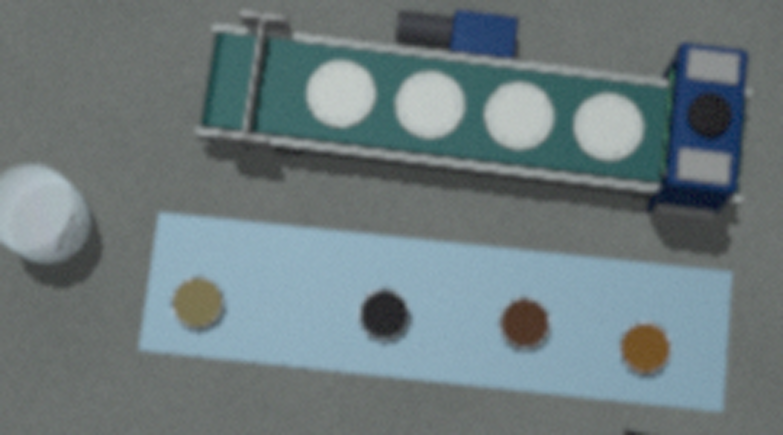

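View pics/sz.png

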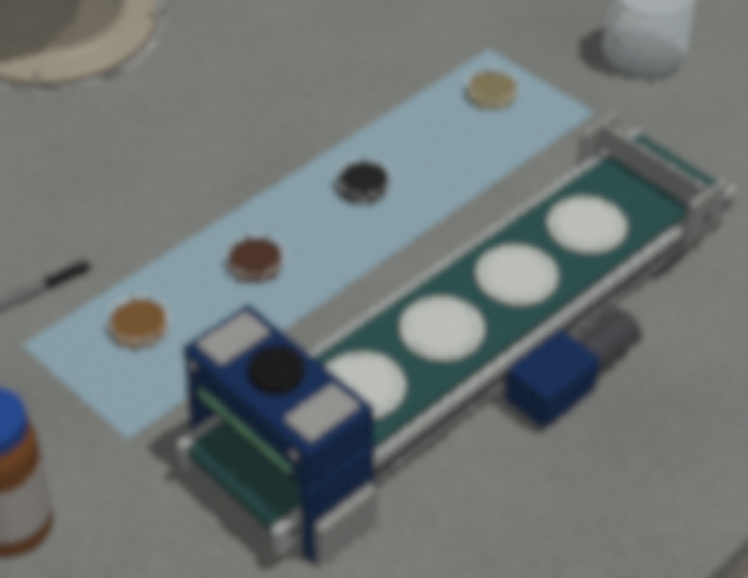

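```bash
python3 - <<'E'
from h import *
for n,pts in(("top",[(238,234),(302,238),(350,241),(392,250)]),("scene",[(344,166),(307,193),(275,216),(241,234)])):
    im=cv2.imread(f'pics/{n}0.png');hsv=cv2.cvtColor(im,cv2.COLOR_BGR2HSV);H,S,V=[hsv[:,:,i].astype(int) for i in range(3)]
    lab=cv2.cvtColor(im,cv2.COLOR_BGR2LAB).astype(int)
    for p,nm in zip(pts,("straw","black","brown","amber")):
        d=np.linalg.norm(lab-lab[p[1],p[0]],axis=2)
        m=np.zeros(H.shape,bool);m[p[1]-16:p[1]+17,p[0]-16:p[0]+17]=1
        for c,st in blobs(m&(d<28),60): print(n,nm,c,st,ray(n,c,8.5).round(1),ray(n,c,12).round(1))
from h import tri
E
```

```text
top straw [238.1, 234.6] [19, 19, 248] [422.9 254.2   8.5] [422.5 253.6  12. ]
top black [302.3, 238.1] [14, 15, 161] [432.9  56.6   8.5] [432.5  56.4  12. ]
top brown [350.6, 241.1] [14, 15, 170] [439.3 -91.9   8.5] [438.9 -91.7  12. ]
top amber [392.0, 249.7] [15, 17, 195] [ 426.3 -220.3    8.5] [ 425.9 -219.9   12. ]
scene straw [344.3, 154.6] [33, 14, 306] [383.1 299.    8.5] [386.  295.5  12. ]
scene straw [343.8, 166.5] [16, 12, 150] [428.4 246.6   8.5] [431.1 243.3  12. ]
scene black [306.5, 192.2] [12, 8, 75] [432.9  55.4   8.5] [435.6  52.7  12. ]
scene brown [274.4, 215.4] [14, 11, 111] [440.  -95.    8.5] [442.7 -97.2  12. ]
scene amber [239.9, 234.4] [15, 13, 150] [ 427.8 -225.2    8.5] [ 430.5 -227.    12. ]
```

Emit:
carry_out(steps=[0, 0, 0, 0, 0, 1.33, 1, 0, 0, 0, 0, 0, 1.33, 1, 0, 0, 0, 0, 0, 1.33, 1, 0, 0, 0, 0, 0, 1.33, 1, 0, 0, 0, 0, 0, 1.33, 1, 0, 0, 0, 0, 0, 1.33, 1, 0, 0, 0, 0, 0, 1.33, 1, 0, 0, 0, 0, 0, 1.33, 1, 0, 0, 0, 0, 0, 1.33, 1, 0, 0, 0, 0, 0, 1.33, 1, 0, 0, 0, 0, 0, 1.28, 1, 0, 0, 0, 0, 0, 0, 1, 0, 0, 0, 0, 0, 0, 1], grip_force=30)

```text
time_s: 1.18
eef_pos: [165.5, 498.1, 231.1]
ee_rot: [0.0, 0.714, 0.7, -0.0]
force: [1.1, -0.3, 0.6]
grip_width: 1.0
```

```bash
cat >> h.py <<'E'
from scipy.spatial.transform import Rotation as Ro
def rel(target):
    s=readout.sense();q=s['ee_rot'];M=Ro.from_quat([q[1],q[2],q[3],q[0]]).as_matrix()
    yaw=np.degrees(np.arctan2(M[1,1],M[0,1]))
    print('t',round(s['time_s'],2),'pos',s['eef_pos'].round(1),'yawy',yaw.round(2),'zax',M[:,2].round(3),'F',s['force'].round(1),'g',round(float(s['grip_width']),3))
    print('tool-frame move cm',(M.T@(np.array(target)-s['eef_pos'])/10).round(2))
E
python3 -c "
from h import *
rel((424,251,120))"
```

```text
t 1.18 pos [165.5 498.1 231.1] yawy -1.09 zax [-0. -0. -1.] F [ 1.1 -0.3  0.6] g 1.0
tool-frame move cm [-24.21  26.32  11.11]
```

Emit:
carry_out(steps=[-2.02, 2.19, 0, 0, 0, 0, 1, -2.02, 2.19, 0, 0, 0, 0, 1, -2.02, 2.19, 0.5, 0, 0, 0, 1, -2.02, 2.19, 1, 0, 0, 0, 1, -2.02, 2.19, 1, 0, 0, 0, 1, -2.02, 2.19, 1, 0, 0, 0, 1, -2.02, 2.19, 1, 0, 0, 0, 1, -2.02, 2.19, 1, 0, 0, 0, 1, -2.02, 2.19, 1, 0, 0, 0, 1, -2.02, 2.19, 1, 0, 0, 0, 1, -2.02, 2.19, 1, 0, 0, 0, 1, -1.99, 2.23, 1, 0, 0, 0, 1, 0, 0, 1.6, 0, 0, 0, 1, 0, 0, 0, 0, 0, 0, 1, 0, 0, 0, 0, 0, 0, 1, 0, 0, 0, 0, 0, 0, 1])

```text
time_s: 2.52
eef_pos: [423.1, 250.9, 121.0]
ee_rot: [0.0, 0.714, 0.7, 0.0]
force: [-0.8, 0.9, 0.5]
grip_width: 0.997
```

```bash
python3 -c "
from h import *
rel((424,251,120))
for n in('top','scene'):
    im=cams.capture(n)[:,:,::-1];u,v=map(int,proj(n,(424,251,60)));cv2.imwrite(f'pics/{n}1.png',cv2.resize(im[max(0,v-60):v+60,u-80:u+80],None,fx=4,fy=4,interpolation=2));print(u,v)
c=cams.calibration('top')
"
```

```text
t 2.52 pos [423.1 250.9 121. ] yawy -1.15 zax [ 0.001  0.    -1.   ] F [-0.8  0.9  0.5] g 0.997
tool-frame move cm [0.01 0.09 0.1 ]
236 231
344 153
```

View pics/top1.png

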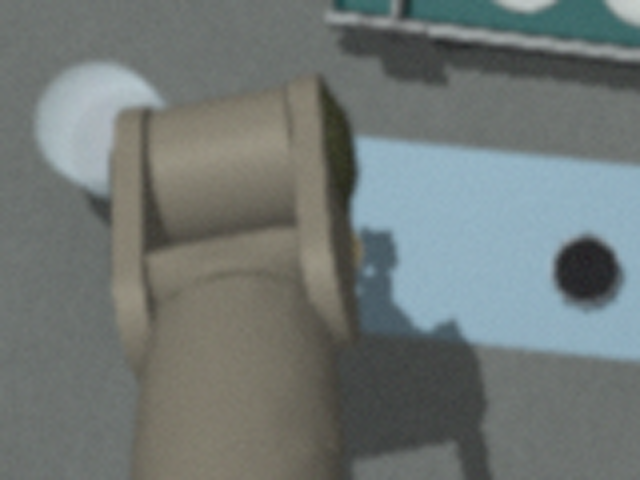

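View pics/scene1.png

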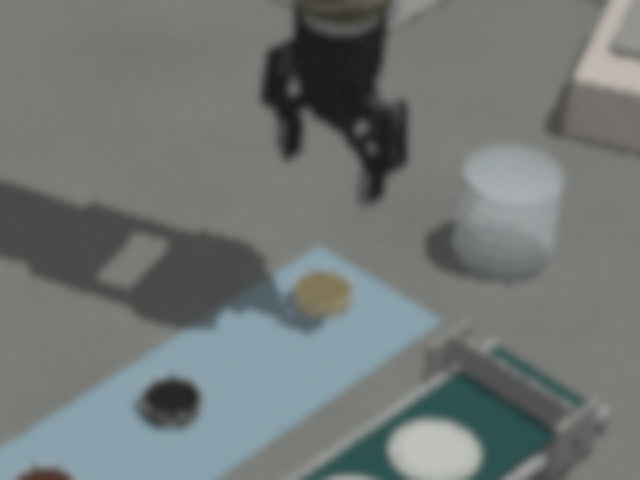

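```bash
python3 -c "
from h import *
for z in(121,127,134): print(proj('scene',(423.1,250.9,z)),ray('scene',(346.4,137),z))
"
```

```text
(np.float64(345.3751579209292), np.float64(139.74249253665698)) [414.84624995 265.27890637 121.        ]
(np.float64(345.47882997825553), np.float64(138.31292802095655)) [420.18001358 258.82982079 127.        ]
(np.float64(345.6004298160486), np.float64(136.63615206312306)) [426.40273782 251.30588761 134.        ]
```

Emit:
carry_out(steps=[-0.1, 0.2, 3, 0, 0, 0, 1, 0, 0, 3, 0, 0, 0, 1, 0, 0, 2.5, 0, 0, 0, 1, 0, 0, 1.5, 0, 0, 0, 1, 0, 0, 1, 0, 0, 0, 1, 0, 0, 0.5, 0, 0, 0, 1, 0, 0, 0.4, 0, 0, 0, 1, 0, 0, 0, 0, 0, 0, 1, 0, 0, 0, 0, 0, 0, 1])

```text
time_s: 3.37
eef_pos: [425.7, 249.5, 2.1]
ee_rot: [0.0, 0.715, 0.699, 0.001]
force: [-0.3, -0.0, -0.3]
grip_width: 0.999
```

```bash
python3 -c "
from h import *
rel((425,250,1))
for n in('scene',):
    im=cams.capture(n)[:,:,::-1];u,v=map(int,proj(n,(424,251,20)));cv2.imwrite(f'pics/{n}2.png',cv2.resize(im[v-45:v+45,u-60:u+60],None,fx=6,fy=6,interpolation=2))
"
```

```text
t 3.37 pos [425.7 249.5   2.1] yawy -1.26 zax [ 0.001  0.    -1.   ] F [-0.3 -0.  -0.3] g 0.999
tool-frame move cm [ 0.05 -0.07  0.11]
```

View pics/scene2.png

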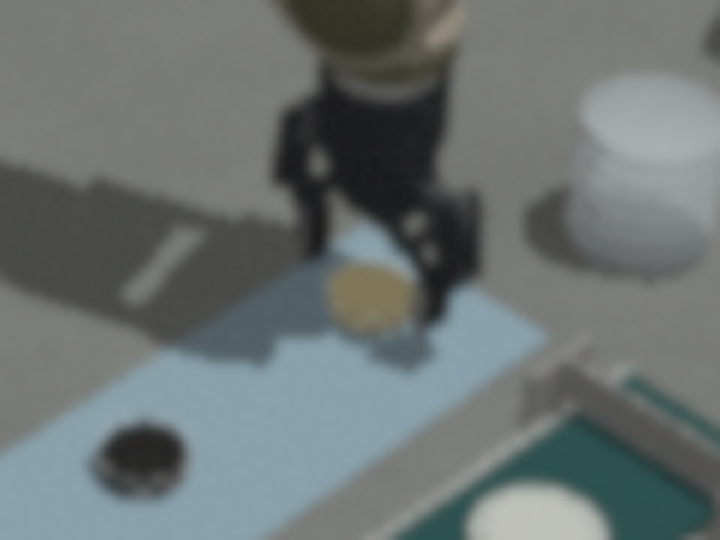

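Emit:
carry_out(steps=[-0.2, 0, 0.1, 0, 0, 0, 1, 0, 0, 0, 0, 0, 0, 0.6, 0, 0, 0, 0, 0, 0, 0.4, 0, 0, 0, 0, 0, 0, 0.3, 0, 0, 0, 0, 0, 0, 0.2, 0, 0, 0, 0, 0, 0, 0, 0, 0, 0, 0, 0, 0, -0.2, 0, 0, 0, 0, 0, 0, -0.2, 0, 0, 0, 0, 0, 0, -0.2, 0, 0, 0, 0, 0, 0, -0.2])

```text
time_s: 4.25
eef_pos: [425.3, 247.3, 0.8]
ee_rot: [0.0, 0.715, 0.699, 0.0]
force: [-2.4, -1.5, 6.2]
grip_width: 0.627
```

```bash
python3 -c "
from h import *
rel((425,250,1))
for n in('scene',):
    im=cams.capture(n)[:,:,::-1];u,v=map(int,proj(n,(424,251,20)));cv2.imwrite(f'pics/{n}3.png',cv2.resize(im[v-45:v+45,u-60:u+60],None,fx=6,fy=6,interpolation=2))
"
```

```text
t 4.25 pos [425.3 247.3   0.8] yawy -1.28 zax [ 0. -0. -1.] F [-2.4 -1.5  6.2] g 0.627
tool-frame move cm [ 0.27 -0.04 -0.02]
```

View pics/scene3.png

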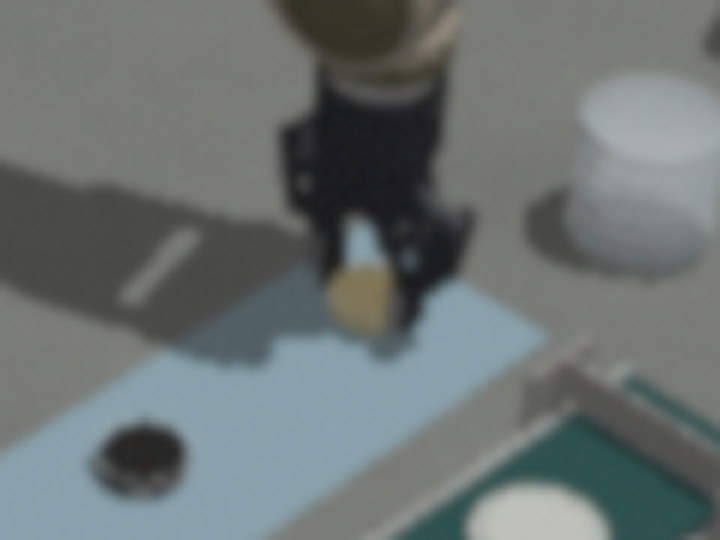

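Emit:
carry_out(steps=[0, 0, -0.3, 0, 0, 0, -0.2, 0, 0, -0.6, 0, 0, 0, -0.2, 0, 0, -1, 0, 0, 0, -0.2, 0, 0, -1.5, 0, 0, 0, -0.2, 0, 0, -2, 0, 0, 0, -0.2, 0, 0, -2, 0, 0, 0, -0.2, 0, 0, -2, 0, 0, 0, -0.2, 0, 0, -1.5, 0, 0, 0, -0.2, 0, 0, -1, 0, 0, 0, -0.2, 0, 0, 0, 0, 0, 0, -0.2, 0, 0, 0, 0, 0, 0, -0.2])

```text
time_s: 5.22
eef_pos: [425.1, 247.2, 119.4]
ee_rot: [0.0, 0.715, 0.699, 0.0]
force: [-0.4, -0.0, -0.1]
grip_width: 0.627
```

```bash
python3 -c "
from h import *
rel((651,-161,120))
for n in('scene',):
    im=cams.capture(n)[:,:,::-1];u,v=map(int,proj(n,(424,251,120)));cv2.imwrite(f'pics/{n}4.png',cv2.resize(im[v-45:v+45,u-60:u+60],None,fx=6,fy=6,interpolation=2))
"
```

```text
t 5.22 pos [425.1 247.2 119.4] yawy -1.28 zax [ 0.  0. -1.] F [-0.4 -0.  -0.1] g 0.627
tool-frame move cm [-40.31  23.49  -0.06]
```

View pics/scene4.png

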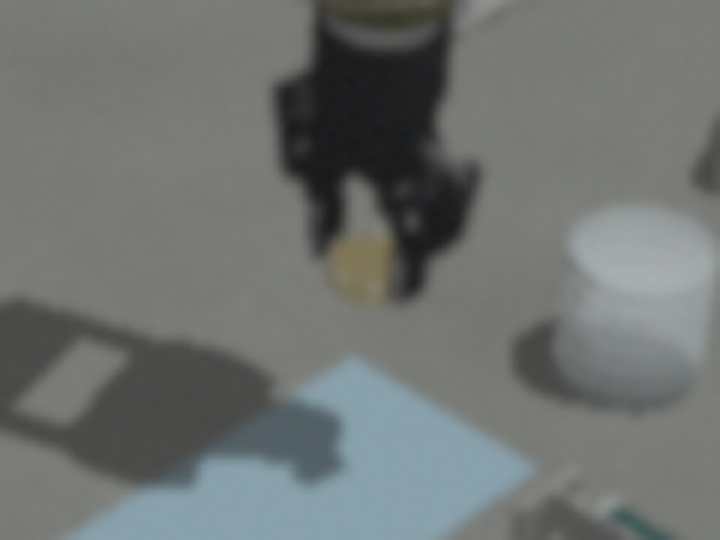

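The dish is held level between the jaws, seen around (362,270) in the crop. I'm carrying it to the pad next to the portal.

Emit:
carry_out(steps=[-0.8, 0.47, 0, 0, 0, 0, -0.2, -1.6, 0.93, 0, 0, 0, 0, -0.2, -2.4, 1.4, 0, 0, 0, 0, -0.2, -2.4, 1.4, 0, 0, 0, 0, -0.2, -2.4, 1.4, 0, 0, 0, 0, -0.2, -2.4, 1.4, 0, 0, 0, 0, -0.2, -2.4, 1.4, 0, 0, 0, 0, -0.2, -2.4, 1.4, 0, 0, 0, 0, -0.2, -2.4, 1.4, 0, 0, 0, 0, -0.2, -2.4, 1.4, 0, 0, 0, 0, -0.2, -2.4, 1.4, 0, 0, 0, 0, -0.2, -2.4, 1.4, 0, 0, 0, 0, -0.2, -2.4, 1.4, 0, 0, 0, 0, -0.2, -2.4, 1.4, 0, 0, 0, 0, -0.2, -2.4, 1.4, 0, 0, 0, 0, -0.2, -2.4, 1.4, 0, 0, 0, 0, -0.2, -2.4, 1.4, 0, 0, 0, 0, -0.2, -1.6, 0.93, 0, 0, 0, 0, -0.2, -0.3, 0.16, 0, 0, 0, 0, -0.2, 0, 0, 0, 0, 0, 0, -0.2])

```text
time_s: 6.93
eef_pos: [650.6, -162.3, 117.7]
ee_rot: [-0.001, 0.716, 0.699, -0.0]
force: [0.4, -0.1, 0.2]
grip_width: 0.627
```

```bash
python3 -c "
from h import *
rel((651,-161,58))
im=cams.capture('scene')[:,:,::-1];u,v=map(int,proj('scene',(651,-161,80)));cv2.imwrite('pics/scene5.png',cv2.resize(im[v-60:v+60,u-80:u+80],None,fx=5,fy=5,interpolation=2))
im=cams.capture('top')[:,:,::-1];cv2.imwrite('pics/top5.png',im)
"
```

```text
t 6.93 pos [ 650.6 -162.3  117.7] yawy -1.37 zax [-0.002  0.001 -1.   ] F [ 0.4 -0.1  0.2] g 0.627
tool-frame move cm [0.12 0.05 5.97]
```

View pics/scene5.png

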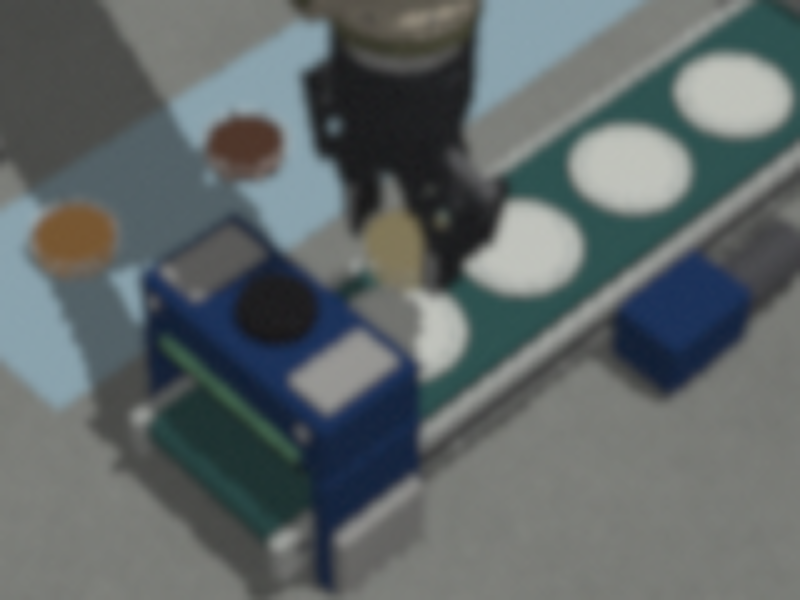

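View pics/top5.png

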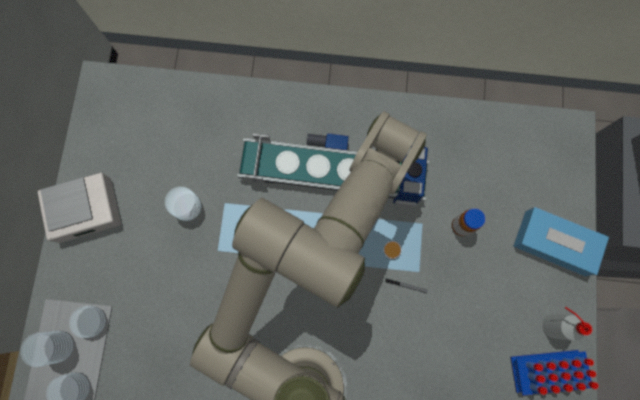

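Emit:
carry_out(steps=[0.1, 0.05, 1, 0, 0, 0, -0.2, 0, 0, 1.5, 0, 0, 0, -0.2, 0, 0, 1.2, 0, 0, 0, -0.2, 0, 0, 0.8, 0, 0, 0, -0.2, 0, 0, 0.5, 0, 0, 0, -0.2, 0, 0, 0.3, 0, 0, 0, -0.2, 0, 0, 0.3, 0, 0, 0, -0.2, 0, 0, 0.1, 0, 0, 0, -0.2, 0, 0, 0, 0, 0, 0, -0.2, 0, 0, 0, 0, 0, 0, -0.2, 0, 0, 0, 0, 0, 0, -0.2])

```text
time_s: 7.95
eef_pos: [651.8, -160.0, 62.7]
ee_rot: [0.0, 0.715, 0.699, 0.0]
force: [0.1, -0.7, -0.6]
grip_width: 0.629
```

```bash
python3 -c "
from h import *
rel((651,-161,58))
im=cams.capture('scene')[:,:,::-1];u,v=map(int,proj('scene',(651,-161,80)));cv2.imwrite('pics/scene6.png',cv2.resize(im[v-60:v+60,u-80:u+80],None,fx=5,fy=5,interpolation=2))
"
```

```text
t 7.95 pos [ 651.8 -160.    62.7] yawy -1.28 zax [ 0.001 -0.    -1.   ] F [ 0.1 -0.7 -0.6] g 0.629
tool-frame move cm [-0.1  -0.08  0.47]
```

View pics/scene6.png

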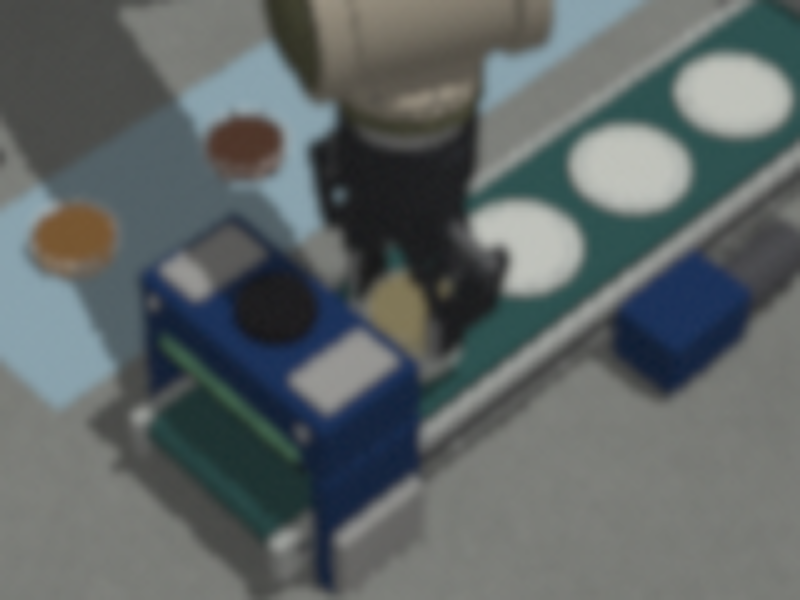

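Emit:
carry_out(steps=[-0.1, -0.05, 0.2, 0, 0, 0, -0.2, 0, 0, 0.2, 0, 0, 0, -0.2, 0, 0, 0, 0, 0, 0, -0.2, 0, 0, 0, 0, 0, 0, -0.2])

```text
time_s: 8.33
eef_pos: [651.0, -160.9, 58.2]
ee_rot: [-0.0, 0.715, 0.699, -0.0]
force: [0.6, 0.5, -0.1]
grip_width: 0.629
```

Emit:
carry_out(steps=[0, 0, 0.1, 0, 0, 0, -0.2, 0, 0, 0, 0, 0, 0, -0.2, 0, 0, 0, 0, 0, 0, -0.2])

```text
time_s: 8.58
eef_pos: [651.1, -160.9, 57.9]
ee_rot: [0.0, 0.715, 0.699, 0.0]
force: [-2.4, 1.4, 5.7]
grip_width: 0.628
```

Emit:
carry_out(steps=[0, 0, 0, 0, 0, 0, 0.3, 0, 0, 0, 0, 0, 0, 0.5, 0, 0, 0, 0, 0, 0, 0.8, 0, 0, 0, 0, 0, 0, 0.9, 0, 0, 0, 0, 0, 0, 0.9, 0, 0, 0, 0, 0, 0, 0.9])

```text
time_s: 9.08
eef_pos: [651.1, -160.9, 57.2]
ee_rot: [-0.0, 0.715, 0.699, -0.0]
force: [0.1, -1.0, 0.3]
grip_width: 0.951
```

Emit:
carry_out(steps=[0, 0, -0.5, 0, 0, 0, 0.9, 0, 0, -1, 0, 0, 0, 0.9, 0, 0, -2, 0, 0, 0, 1, 0, 0, -2, 0, 0, 0, 1, 0, 0, -2, 0, 0, 0, 1, 0, 0, -0.5, 0, 0, 0, 1, 0, 0, 0, 0, 0, 0, 1])

```text
time_s: 9.67
eef_pos: [651.8, -161.2, 139.5]
ee_rot: [0.002, 0.715, 0.699, 0.001]
force: [-0.4, -0.3, -0.1]
grip_width: 1.002
```

```bash
python3 -c "
from h import *
rel((427.5,-223.5,130))
"
```

```text
t 9.67 pos [ 651.8 -161.2  139.5] yawy -1.28 zax [ 0.004 -0.002 -1.   ] F [-0.4 -0.3 -0.1] g 1.002
tool-frame move cm [ -6.73 -22.29   0.88]
```

Emit:
carry_out(steps=[-0.3, -1.1, 0, 0, 0, 0, 1, -0.6, -2, 0, 0, 0, 0, 1, -0.7, -2.3, 0, 0, 0, 0, 1, -0.7, -2.3, 0, 0, 0, 0, 1, -0.7, -2.3, 0, 0, 0, 0, 1, -0.7, -2.3, 0, 0, 0, 0, 1, -0.7, -2.3, 1, 0, 0, 0, 1, -0.7, -2.3, 1, 0, 0, 0, 1, -0.7, -2.3, 1, 0, 0, 0, 1, -0.6, -2, 1, 0, 0, 0, 1, -0.3, -1.1, 1, 0, 0, 0, 1, 0, 0, 2, 0, 0, 0, 1, 0, 0, 2, 0, 0, 0, 1, 0, 0, 1, 0, 0, 0, 1, 0, 0, 0, 0, 0, 0, 1, 0, 0, 0, 0, 0, 0, 1])

```text
time_s: 11.0
eef_pos: [426.5, -222.7, 37.1]
ee_rot: [-0.001, 0.715, 0.699, -0.0]
force: [-0.0, 0.1, -0.1]
grip_width: 0.999
```

```bash
python3 -c "
from h import *
rel((427.5,-223,1))
im=cams.capture('scene')[:,:,::-1];cv2.imwrite('pics/scene7.png',cv2.resize(im[150:290,190:400],None,fx=3.8,fy=3.8,interpolation=2))
"
```

```text
t 11.0 pos [ 426.5 -222.7   37.1] yawy -1.27 zax [-0.001  0.001 -1.   ] F [-0.   0.1 -0.1] g 0.999
tool-frame move cm [-0.03  0.1   3.61]
```

View pics/scene7.png

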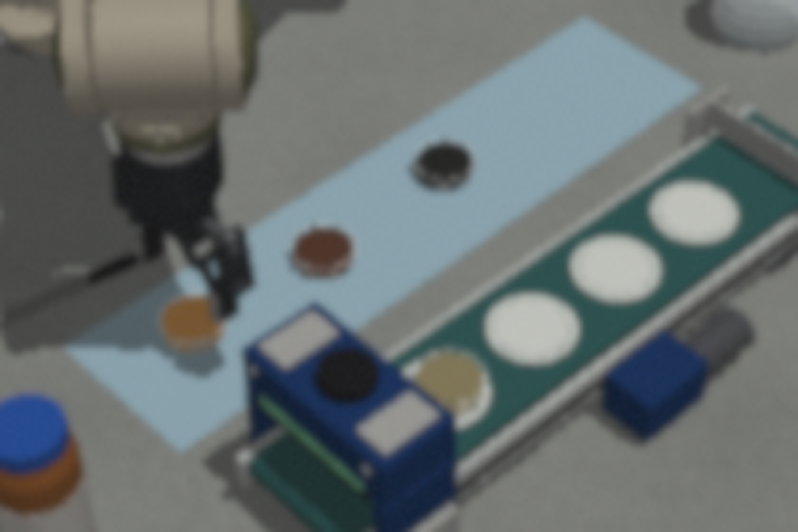

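Emit:
carry_out(steps=[0, 0.1, 1.2, 0, 0, 0, 1, 0, 0, 1.2, 0, 0, 0, 1, 0, 0, 0.8, 0, 0, 0, 1, 0, 0, 0.4, 0, 0, 0, 1, 0, 0, 0, 0, 0, 0, 1, 0, 0, 0, 0, 0, 0, 0.5, 0, 0, 0, 0, 0, 0, 0.3, 0, 0, 0, 0, 0, 0, 0.2, 0, 0, 0, 0, 0, 0, 0, 0, 0, 0, 0, 0, 0, -0.2, 0, 0, 0, 0, 0, 0, -0.2, 0, 0, 0, 0, 0, 0, -0.2, 0, 0, 0, 0, 0, 0, -0.2])

```text
time_s: 12.13
eef_pos: [427.9, -223.1, 2.2]
ee_rot: [0.001, 0.715, 0.699, 0.0]
force: [-1.9, 0.8, 7.3]
grip_width: 0.628
```

```bash
python3 -c "
from h import *
rel((653,-65.5,120))
im=cams.capture('top')[:,:,::-1].copy();cv2.imwrite('pics/top8.png',cv2.resize(im[130:280,250:440],None,fx=4,fy=4,interpolation=2))
lab=cv2.cvtColor(im,cv2.COLOR_BGR2LAB).astype(int)
print(proj('top',(651,-160,65)),proj('top',(651,-160,57)))
"
```

```text
t 12.13 pos [ 427.9 -223.1    2.2] yawy -1.27 zax [ 0.001 -0.001 -1.   ] F [-1.9  0.8  7.3] g 0.628
tool-frame move cm [ 16.25  22.16 -11.77]
(np.float64(380.4571797978115), np.float64(172.25808881034936)) (np.float64(380.1422322576112), np.float64(172.9423378259504))
```

View pics/top8.png

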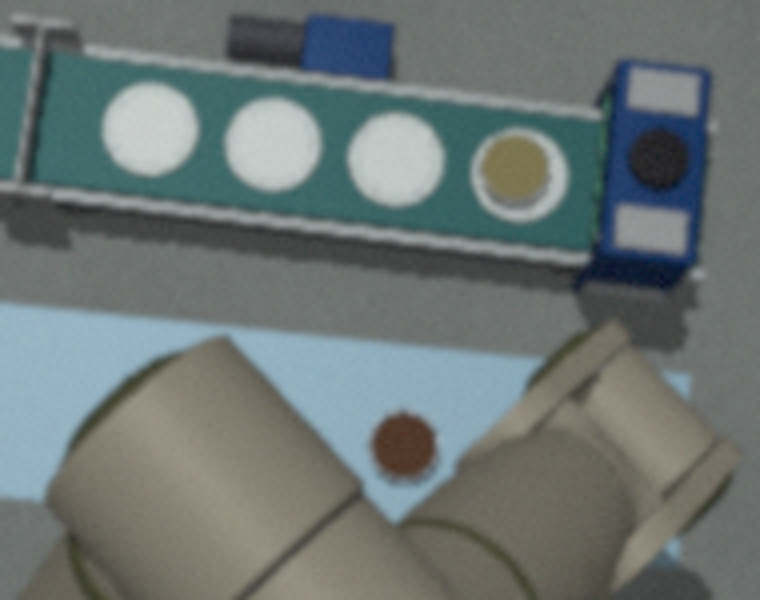

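```bash
cat >> h.py <<'E'
def dishblob(im,p,thr=28,r=16):
    lab=cv2.cvtColor(im,cv2.COLOR_BGR2LAB).astype(int)
    m=np.zeros(im.shape[:2],bool);m[p[1]-r:p[1]+r+1,p[0]-r:p[0]+r+1]=1
    return blobs(m&(np.linalg.norm(lab-lab[p[1],p[0]],axis=2)<thr),60)
E
python3 -c "
from h import *
im=cams.capture('top')[:,:,::-1].copy()
for c,s in dishblob(im,(379,172)): print(c,s,ray('top',c,68),ray('top',c,65))
print(ray('top',(379.3,173.2),57))
"
```

```text
[378.1, 172.0] [18, 21, 257] [ 650.20481609 -152.5184479    68.        ] [ 651.05255153 -152.79805957   65.        ]
[ 649.91547992 -157.50301526   57.        ]
```

Emit:
carry_out(steps=[0, 0, -0.3, 0, 0, 0, -0.2, 0, 0, -0.7, 0, 0, 0, -0.2, 0, 0, -1.5, 0, 0, 0, -0.2, 0, 0, -2, 0, 0, 0, -0.2, 0, 0, -2, 0, 0, 0, -0.2, 0, 0, -2, 0, 0, 0, -0.2, 0, 0, -2, 0, 0, 0, -0.2, 0, 0, -1, 0, 0, 0, -0.2, 0, 0, -0.5, 0, 0, 0, -0.2, 0, 0, 0, 0, 0, 0, -0.2])

```text
time_s: 13.07
eef_pos: [427.8, -223.1, 122.0]
ee_rot: [0.001, 0.715, 0.699, 0.0]
force: [0.4, -0.3, -0.7]
grip_width: 0.622
```

Emit:
carry_out(steps=[0.5, 0.7, 0, 0, 0, 0, -0.2, 1, 1.37, 0, 0, 0, 0, -0.2, 1.46, 2, 0, 0, 0, 0, -0.2, 1.46, 2, 0, 0, 0, 0, -0.2, 1.46, 2, 0, 0, 0, 0, -0.2, 1.46, 2, 0, 0, 0, 0, -0.2, 1.46, 2, 0, 0, 0, 0, -0.2, 1.46, 2, 0, 0, 0, 0, -0.2, 1.46, 2, 0, 0, 0, 0, -0.2, 1.46, 2, 0, 0, 0, 0, -0.2, 1.46, 2, 0, 0, 0, 0, -0.2, 1, 1.37, 0, 0, 0, 0, -0.2, 0.5, 0.69, 0, 0, 0, 0, -0.2, 0, 0, 0, 0, 0, 0, -0.2, 0, 0, 0, 0, 0, 0, -0.2])

```text
time_s: 14.32
eef_pos: [651.9, -66.4, 120.2]
ee_rot: [-0.001, 0.715, 0.699, -0.001]
force: [-1.2, -0.9, 0.7]
grip_width: 0.626
```

```bash
python3 -c "
from h import *
rel((652.7,-66.5,60))
im=cams.capture('scene')[:,:,::-1];cv2.imwrite('pics/scene9.png',cv2.resize(im[150:290,190:400],None,fx=3.8,fy=3.8,interpolation=2))
"
```

```text
t 14.32 pos [651.9 -66.4 120.2] yawy -1.26 zax [-0.002  0.    -1.   ] F [-1.2 -0.9  0.7] g 0.626
tool-frame move cm [-0.01  0.09  6.02]
```

View pics/scene9.png

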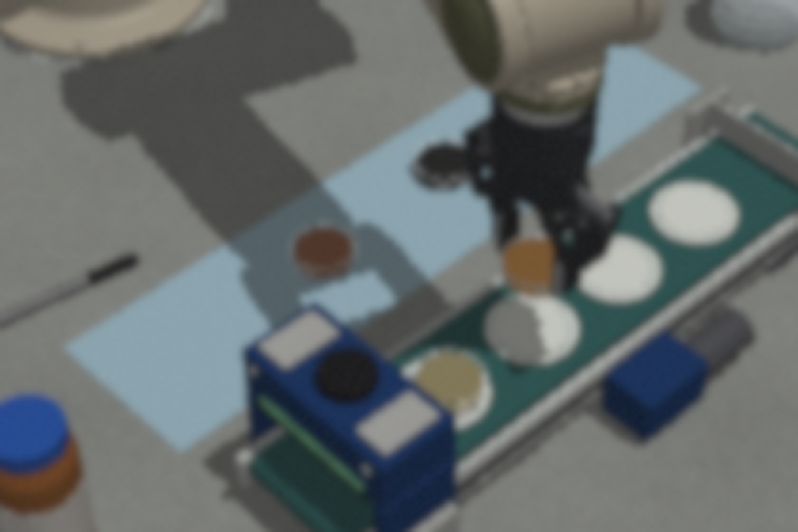

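The amber dish hangs over the second pad at about (530,265) in the crop. I'm lowering it.

Emit:
carry_out(steps=[0, 0.05, 1, 0, 0, 0, -0.2, 0, 0, 1.5, 0, 0, 0, -0.2, 0, 0, 1.2, 0, 0, 0, -0.2, 0, 0, 0.8, 0, 0, 0, -0.2, 0, 0, 0.5, 0, 0, 0, -0.2, 0, 0, 0.4, 0, 0, 0, -0.2, 0, 0, 0.3, 0, 0, 0, -0.2, 0, 0, 0, 0, 0, 0, -0.2, 0, 0, 0, 0, 0, 0, -0.2])

```text
time_s: 15.12
eef_pos: [653.1, -66.6, 64.6]
ee_rot: [0.0, 0.715, 0.699, 0.0]
force: [-0.6, -1.4, 0.8]
grip_width: 0.628
```

Emit:
carry_out(steps=[0, 0, 0.1, 0, 0, 0, -0.2, 0, 0, 0.1, 0, 0, 0, -0.2, 0, 0, 0, 0, 0, 0, -0.2])

```text
time_s: 15.37
eef_pos: [653.0, -66.5, 62.3]
ee_rot: [0.0, 0.715, 0.699, 0.0]
force: [-0.7, 0.6, -1.0]
grip_width: 0.624
```

Emit:
carry_out(steps=[0, 0, 0.15, 0, 0, 0, -0.2, 0, 0, 0.1, 0, 0, 0, -0.2, 0, 0, 0, 0, 0, 0, -0.2, 0, 0, 0, 0, 0, 0, -0.2])

```text
time_s: 15.7
eef_pos: [652.9, -66.5, 59.7]
ee_rot: [-0.0, 0.715, 0.699, -0.0]
force: [0.1, 0.0, -0.4]
grip_width: 0.627
```

Emit:
carry_out(steps=[0, 0, 0.1, 0, 0, 0, -0.2, 0, 0, 0, 0, 0, 0, -0.2, 0, 0, 0, 0, 0, 0, -0.2])

```text
time_s: 15.95
eef_pos: [653.1, -66.5, 59.3]
ee_rot: [0.0, 0.715, 0.699, 0.0]
force: [-2.1, -0.5, 4.5]
grip_width: 0.626
```

Emit:
carry_out(steps=[0, 0, 0, 0, 0, 0, 0.3, 0, 0, 0, 0, 0, 0, 0.5, 0, 0, 0, 0, 0, 0, 0.8, 0, 0, 0, 0, 0, 0, 0.9, 0, 0, 0, 0, 0, 0, 0.9, 0, 0, 0, 0, 0, 0, 0.9, 0, 0, -0.5, 0, 0, 0, 0.9, 0, 0, -1, 0, 0, 0, 0.9, 0, 0, -2, 0, 0, 0, 1, 0, 0, -2, 0, 0, 0, 1, 0, 0, -1.5, 0, 0, 0, 1, 0, 0, -0.5, 0, 0, 0, 1, 0, 0, 0, 0, 0, 0, 1])

```text
time_s: 17.03
eef_pos: [653.6, -66.7, 135.8]
ee_rot: [0.001, 0.715, 0.699, 0.001]
force: [-0.1, 0.9, -0.3]
grip_width: 0.997
```

```bash
python3 -c "
from h import *
rel((440.5,-94,40))
"
```

```text
t 17.03 pos [653.6 -66.7 135.8] yawy -1.28 zax [ 0.003 -0.001 -1.   ] F [-0.1  0.9 -0.3] g 0.997
tool-frame move cm [ -3.2  -21.28   9.51]
```

Emit:
carry_out(steps=[-0.15, -1, 0, 0, 0, 0, 1, -0.3, -2, 0, 0, 0, 0, 1, -0.35, -2.3, 0, 0, 0, 0, 1, -0.35, -2.3, 0, 0, 0, 0, 1, -0.35, -2.3, 0, 0, 0, 0, 1, -0.35, -2.3, 1, 0, 0, 0, 1, -0.35, -2.3, 1, 0, 0, 0, 1, -0.35, -2.3, 1, 0, 0, 0, 1, -0.3, -2, 1, 0, 0, 0, 1, -0.2, -1.4, 1, 0, 0, 0, 1, -0.15, -1, 1.5, 0, 0, 0, 1, 0, 0, 1.5, 0, 0, 0, 1, 0, 0, 1, 0, 0, 0, 1, 0, 0, 0.5, 0, 0, 0, 1, 0, 0, 0, 0, 0, 0, 1, 0, 0, 0, 0, 0, 0, 1])

```text
time_s: 18.37
eef_pos: [440.2, -93.7, 38.7]
ee_rot: [-0.0, 0.715, 0.699, -0.0]
force: [-0.0, 0.6, -0.0]
grip_width: 0.996
```

```bash
python3 -c "
from h import *
rel((440.5,-94,1))
im=cams.capture('scene')[:,:,::-1];cv2.imwrite('pics/scene10.png',cv2.resize(im[150:290,190:400],None,fx=3.8,fy=3.8,interpolation=2))
im=cams.capture('top')[:,:,::-1].copy();cv2.imwrite('pics/top10.png',cv2.resize(im[130:280,250:440],None,fx=4,fy=4,interpolation=2))
for c,s in dishblob(im,(349,169)): print(c,s,ray('top',c,68),ray('top',c,65))
print(ray('top',(348.5,169.4),57))
"
```

```text
t 18.37 pos [440.2 -93.7  38.7] yawy -1.28 zax [-0.001  0.    -1.   ] F [-0.   0.6 -0. ] g 0.996
tool-frame move cm [-0.03  0.03  3.77]
[349.1, 167.9] [15, 15, 181] [653.75274422 -63.70728296  68.        ] [654.6076902  -63.80640151  65.        ]
[651.95269585 -62.68565632  57.        ]
```

View pics/scene10.png

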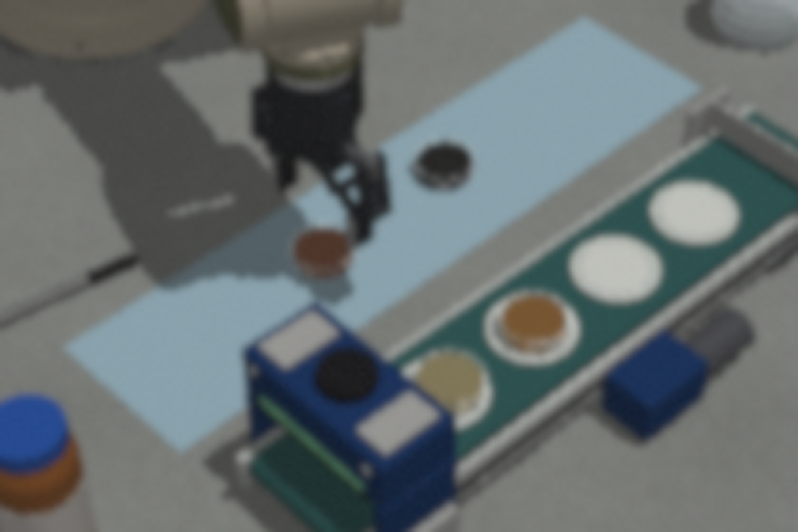

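View pics/top10.png

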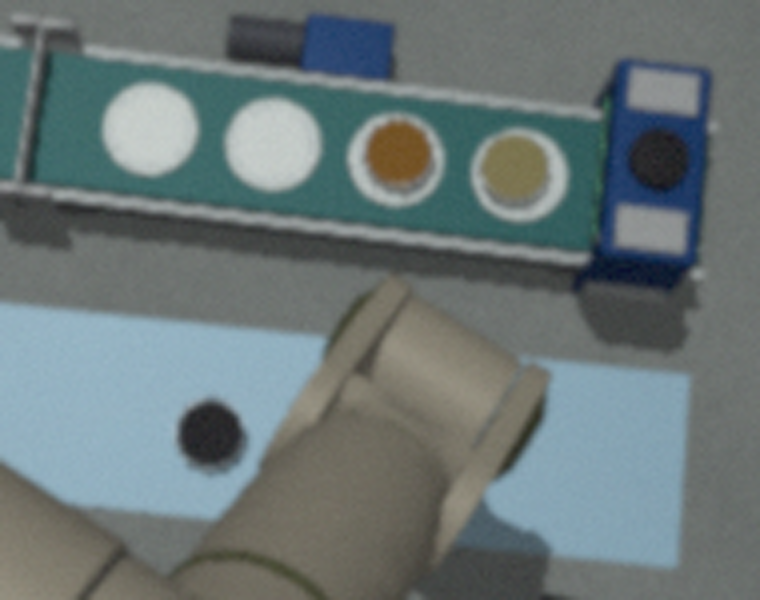

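Amber sits well centred, within about 2 mm of the pad centre, and straw is within about 5 mm. I'm grasping brown now.

Emit:
carry_out(steps=[0, 0, 1.3, 0, 0, 0, 1, 0, 0, 1.2, 0, 0, 0, 1, 0, 0, 0.8, 0, 0, 0, 1, 0, 0, 0.4, 0, 0, 0, 1, 0, 0, 0, 0, 0, 0, 1, 0, 0, 0, 0, 0, 0, 0.5, 0, 0, 0, 0, 0, 0, 0.3, 0, 0, 0, 0, 0, 0, 0.2, 0, 0, 0, 0, 0, 0, 0, 0, 0, 0, 0, 0, 0, -0.2, 0, 0, 0, 0, 0, 0, -0.2, 0, 0, 0, 0, 0, 0, -0.2, 0, 0, 0, 0, 0, 0, -0.2])

```text
time_s: 19.55
eef_pos: [440.6, -93.9, 2.6]
ee_rot: [0.0, 0.715, 0.699, 0.0]
force: [-1.1, 1.5, 8.1]
grip_width: 0.626
```

Emit:
carry_out(steps=[0, 0, -0.3, 0, 0, 0, -0.2, 0, 0, -0.7, 0, 0, 0, -0.2, 0, 0, -1.5, 0, 0, 0, -0.2, 0, 0, -2, 0, 0, 0, -0.2, 0, 0, -2, 0, 0, 0, -0.2, 0, 0, -2, 0, 0, 0, -0.2, 0, 0, -2, 0, 0, 0, -0.2, 0, 0, -1, 0, 0, 0, -0.2, 0, 0, -0.5, 0, 0, 0, -0.2, 0, 0, 0, 0, 0, 0, -0.2])

```text
time_s: 20.38
eef_pos: [440.7, -93.9, 123.0]
ee_rot: [0.001, 0.715, 0.699, 0.0]
force: [-0.8, 0.3, 0.2]
grip_width: 0.625
```

```bash
python3 -c "
from h import *
rel((654.5,29.5,122))
"
```

```text
t 20.38 pos [440.7 -93.9 123. ] yawy -1.28 zax [ 0.002 -0.001 -1.   ] F [-0.8  0.3  0.2] g 0.625
tool-frame move cm [12.82 21.1   0.13]
```

Emit:
carry_out(steps=[0.4, 0.65, 0, 0, 0, 0, -0.2, 0.8, 1.3, 0, 0, 0, 0, -0.2, 1.2, 2, 0, 0, 0, 0, -0.2, 1.2, 2, 0, 0, 0, 0, -0.2, 1.2, 2, 0, 0, 0, 0, -0.2, 1.2, 2, 0, 0, 0, 0, -0.2, 1.2, 2, 0, 0, 0, 0, -0.2, 1.2, 2, 0, 0, 0, 0, -0.2, 1.2, 2, 0, 0, 0, 0, -0.2, 1.2, 2, 0, 0, 0, 0, -0.2, 1, 1.4, 0, 0, 0, 0, -0.2, 0.7, 1, 0, 0, 0, 0, -0.2, 0.3, 0.7, 0, 0, 0, 0, -0.2, 0, 0, 0, 0, 0, 0, -0.2, 0, 0, 0, 0, 0, 0, -0.2])

```text
time_s: 21.63
eef_pos: [653.3, 29.9, 120.3]
ee_rot: [-0.001, 0.715, 0.699, -0.001]
force: [-0.5, -0.4, 0.2]
grip_width: 0.627
```

```bash
python3 -c "
from h import *
rel((654,29.5,62.5))
"
```

```text
t 21.63 pos [653.3  29.9 120.3] yawy -1.26 zax [-0.002  0.    -1.   ] F [-0.5 -0.4  0.2] g 0.627
tool-frame move cm [-0.04  0.09  5.78]
```

Emit:
carry_out(steps=[0, 0, 1, 0, 0, 0, -0.2, 0, 0, 1.5, 0, 0, 0, -0.2, 0, 0, 1.2, 0, 0, 0, -0.2, 0, 0, 0.8, 0, 0, 0, -0.2, 0, 0, 0.5, 0, 0, 0, -0.2, 0, 0, 0.4, 0, 0, 0, -0.2, 0, 0, 0.3, 0, 0, 0, -0.2, 0, 0, 0.2, 0, 0, 0, -0.2, 0, 0, 0, 0, 0, 0, -0.2, 0, 0, 0, 0, 0, 0, -0.2])

```text
time_s: 22.47
eef_pos: [653.8, 29.5, 63.1]
ee_rot: [0.0, 0.715, 0.699, 0.0]
force: [0.7, -0.3, 0.1]
grip_width: 0.626
```

Emit:
carry_out(steps=[0, 0, 0.15, 0, 0, 0, -0.2, 0, 0, 0.1, 0, 0, 0, -0.2, 0, 0, 0, 0, 0, 0, -0.2, 0, 0, 0, 0, 0, 0, -0.2])

```text
time_s: 22.8
eef_pos: [653.6, 29.5, 60.3]
ee_rot: [-0.0, 0.715, 0.699, -0.0]
force: [0.1, -1.1, -0.5]
grip_width: 0.625
```

Emit:
carry_out(steps=[0, 0, 0.1, 0, 0, 0, -0.2, 0, 0, 0, 0, 0, 0, -0.2, 0, 0, 0, 0, 0, 0, -0.2])

```text
time_s: 23.05
eef_pos: [653.8, 29.5, 59.7]
ee_rot: [0.0, 0.715, 0.699, 0.0]
force: [-1.1, 0.5, 3.3]
grip_width: 0.628
```

Emit:
carry_out(steps=[0, 0, 0, 0, 0, 0, 0.3, 0, 0, 0, 0, 0, 0, 0.5, 0, 0, 0, 0, 0, 0, 0.8, 0, 0, 0, 0, 0, 0, 0.9, 0, 0, 0, 0, 0, 0, 0.9, 0, 0, 0, 0, 0, 0, 0.9, 0, 0, -0.5, 0, 0, 0, 0.9, 0, 0, -1, 0, 0, 0, 0.9, 0, 0, -2, 0, 0, 0, 1, 0, 0, -2, 0, 0, 0, 1, 0, 0, -1.5, 0, 0, 0, 1, 0, 0, -0.5, 0, 0, 0, 1, 0, 0, 0, 0, 0, 0, 1])

```text
time_s: 24.13
eef_pos: [654.2, 29.4, 136.3]
ee_rot: [0.001, 0.715, 0.699, 0.001]
force: [-0.5, -0.5, -0.9]
grip_width: 1.0
```

```bash
python3 -c "
from h import *
rel((433.5,55,40))
"
```

```text
t 24.13 pos [654.2  29.4 136.3] yawy -1.28 zax [ 0.003 -0.    -1.   ] F [-0.5 -0.5 -0.9] g 1.0
tool-frame move cm [  2.07 -22.16   9.56]
```

Emit:
carry_out(steps=[0.1, -1, 0, 0, 0, 0, 1, 0.2, -2, 0, 0, 0, 0, 1, 0.22, -2.4, 0, 0, 0, 0, 1, 0.22, -2.4, 0, 0, 0, 0, 1, 0.22, -2.4, 0, 0, 0, 0, 1, 0.22, -2.4, 1, 0, 0, 0, 1, 0.22, -2.4, 1, 0, 0, 0, 1, 0.22, -2.4, 1, 0, 0, 0, 1, 0.2, -2.3, 1, 0, 0, 0, 1, 0.15, -1.4, 1, 0, 0, 0, 1, 0.1, -1, 1.5, 0, 0, 0, 1, 0, 0, 1.5, 0, 0, 0, 1, 0, 0, 1, 0, 0, 0, 1, 0, 0, 0.5, 0, 0, 0, 1, 0, 0, 0, 0, 0, 0, 1, 0, 0, 0, 0, 0, 0, 1])

```text
time_s: 25.47
eef_pos: [433.1, 55.1, 39.2]
ee_rot: [-0.0, 0.715, 0.699, -0.0]
force: [0.3, 0.6, -0.4]
grip_width: 0.998
```

```bash
python3 -c "
from h import *
rel((433.5,55,2))
im=cams.capture('scene')[:,:,::-1];cv2.imwrite('pics/scene11.png',cv2.resize(im[150:290,190:400],None,fx=3.8,fy=3.8,interpolation=2))
im=cams.capture('top')[:,:,::-1].copy();cv2.imwrite('pics/top11.png',cv2.resize(im[130:280,250:440],None,fx=4,fy=4,interpolation=2))
for c,s in dishblob(im,(318,164)): print(c,s,ray('top',c,68),ray('top',c,65))
print(ray('top',(317.8,165.6),57))
"
```

```text
t 25.47 pos [433.1  55.1  39.2] yawy -1.28 zax [-0.001  0.    -1.   ] F [ 0.3  0.6 -0.4] g 0.998
tool-frame move cm [-0.01  0.05  3.72]
[317.9, 164.6] [15, 15, 174] [654.08865975  31.78786719  68.        ] [654.94428843  31.88282579  65.        ]
[654.02827668  32.10464638  57.        ]
```

View pics/scene11.png

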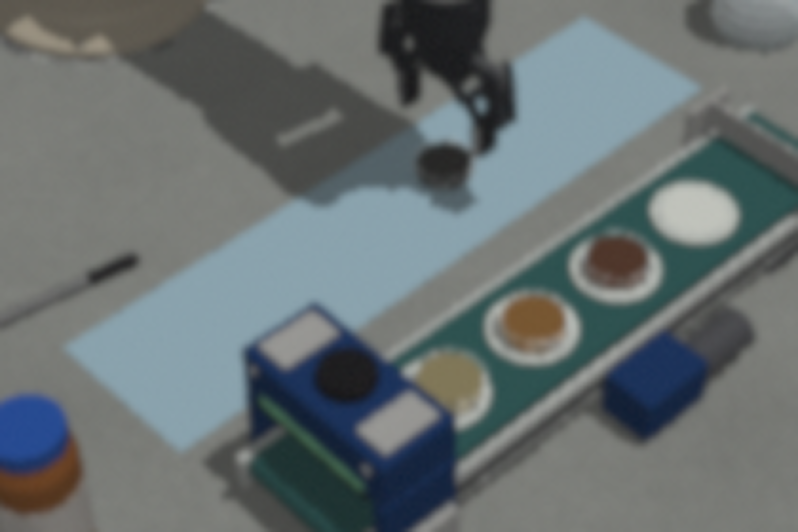

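View pics/top11.png

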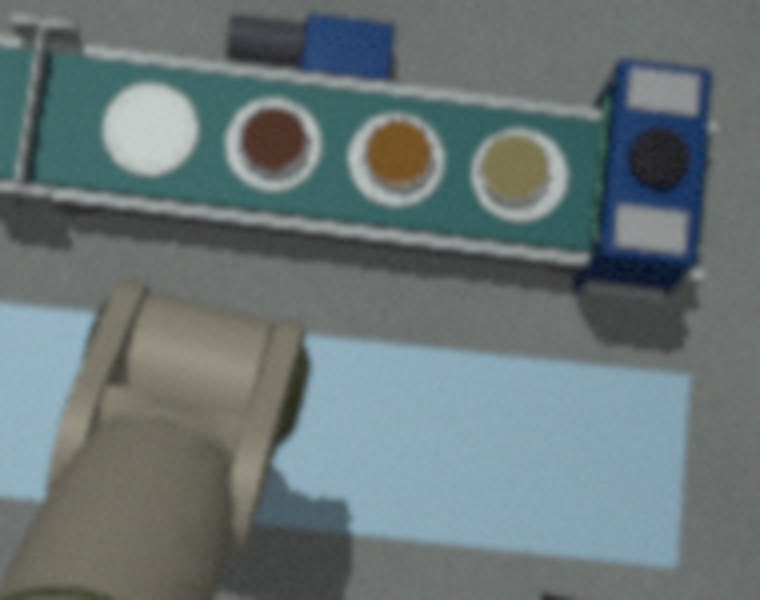

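Brown is within about 1 mm of its pad centre. Black is next.

Emit:
carry_out(steps=[0, 0, 1.3, 0, 0, 0, 1, 0, 0, 1.2, 0, 0, 0, 1, 0, 0, 0.8, 0, 0, 0, 1, 0, 0, 0.4, 0, 0, 0, 1, 0, 0, 0, 0, 0, 0, 1, 0, 0, 0, 0, 0, 0, 0.5, 0, 0, 0, 0, 0, 0, 0.3, 0, 0, 0, 0, 0, 0, 0.2, 0, 0, 0, 0, 0, 0, 0, 0, 0, 0, 0, 0, 0, -0.2, 0, 0, 0, 0, 0, 0, -0.2, 0, 0, 0, 0, 0, 0, -0.2, 0, 0, 0, 0, 0, 0, -0.2])

```text
time_s: 26.65
eef_pos: [433.5, 55.1, 3.1]
ee_rot: [0.0, 0.715, 0.699, 0.0]
force: [-1.8, -0.7, 8.4]
grip_width: 0.631
```

Emit:
carry_out(steps=[0, 0, -0.3, 0, 0, 0, -0.2, 0, 0, -0.7, 0, 0, 0, -0.2, 0, 0, -1.5, 0, 0, 0, -0.2, 0, 0, -2, 0, 0, 0, -0.2, 0, 0, -2, 0, 0, 0, -0.2, 0, 0, -2, 0, 0, 0, -0.2, 0, 0, -2, 0, 0, 0, -0.2, 0, 0, -1, 0, 0, 0, -0.2, 0, 0, -0.5, 0, 0, 0, -0.2, 0, 0, 0, 0, 0, 0, -0.2])

```text
time_s: 27.48
eef_pos: [433.5, 55.1, 123.4]
ee_rot: [0.001, 0.715, 0.699, 0.001]
force: [0.5, 0.4, 0.4]
grip_width: 0.633
```

```bash
python3 -c "
from h import *
rel((656,125.8,122))
"
```

```text
t 27.48 pos [433.5  55.1 123.4] yawy -1.28 zax [ 0.002 -0.    -1.   ] F [0.5 0.4 0.4] g 0.633
tool-frame move cm [ 7.57 22.09  0.19]
```

Emit:
carry_out(steps=[0.25, 0.7, 0, 0, 0, 0, -0.2, 0.5, 1.4, 0, 0, 0, 0, -0.2, 0.7, 2.1, 0, 0, 0, 0, -0.2, 0.7, 2.1, 0, 0, 0, 0, -0.2, 0.7, 2.1, 0, 0, 0, 0, -0.2, 0.7, 2.1, 0, 0, 0, 0, -0.2, 0.7, 2.1, 0, 0, 0, 0, -0.2, 0.7, 2.1, 0, 0, 0, 0, -0.2, 0.7, 2.1, 0, 0, 0, 0, -0.2, 0.7, 2.1, 0, 0, 0, 0, -0.2, 0.6, 1.4, 0, 0, 0, 0, -0.2, 0.4, 1.1, 0, 0, 0, 0, -0.2, 0.2, 0.7, 0, 0, 0, 0, -0.2, 0, 0, 0, 0, 0, 0, -0.2, 0, 0, 0, 0, 0, 0, -0.2])

```text
time_s: 28.73
eef_pos: [655.4, 125.8, 120.7]
ee_rot: [-0.001, 0.715, 0.699, -0.001]
force: [-0.0, -0.0, 0.2]
grip_width: 0.624
```

```bash
python3 -c "
from h import *
rel((656,126,62.5))
"
```

```text
t 28.73 pos [655.4 125.8 120.7] yawy -1.27 zax [-0.002 -0.    -1.   ] F [-0.  -0.   0.2] g 0.624
tool-frame move cm [0.02 0.07 5.82]
```

Emit:
carry_out(steps=[0, 0, 1, 0, 0, 0, -0.2, 0, 0, 1.5, 0, 0, 0, -0.2, 0, 0, 1.2, 0, 0, 0, -0.2, 0, 0, 0.8, 0, 0, 0, -0.2, 0, 0, 0.5, 0, 0, 0, -0.2, 0, 0, 0.4, 0, 0, 0, -0.2, 0, 0, 0.3, 0, 0, 0, -0.2, 0, 0, 0.2, 0, 0, 0, -0.2, 0, 0, 0, 0, 0, 0, -0.2, 0, 0, 0, 0, 0, 0, -0.2])

```text
time_s: 29.57
eef_pos: [655.9, 125.7, 63.6]
ee_rot: [0.0, 0.715, 0.699, 0.0]
force: [-0.1, -0.8, -0.5]
grip_width: 0.626
```

Emit:
carry_out(steps=[0, 0, 0.15, 0, 0, 0, -0.2, 0, 0, 0.1, 0, 0, 0, -0.2, 0, 0, 0, 0, 0, 0, -0.2, 0, 0, 0, 0, 0, 0, -0.2])

```text
time_s: 29.9
eef_pos: [655.7, 125.7, 60.8]
ee_rot: [-0.0, 0.715, 0.699, -0.0]
force: [0.6, -0.2, -0.9]
grip_width: 0.623
```

Emit:
carry_out(steps=[0, 0, 0.08, 0, 0, 0, -0.2, 0, 0, 0, 0, 0, 0, -0.2, 0, 0, 0, 0, 0, 0, -0.2])

```text
time_s: 30.15
eef_pos: [655.9, 125.7, 60.3]
ee_rot: [0.0, 0.715, 0.699, 0.0]
force: [-0.5, 0.9, 2.0]
grip_width: 0.628
```

Contact at 2 N. I'm releasing, lifting and backing off to look.

Emit:
carry_out(steps=[0, 0, 0.03, 0, 0, 0, -0.2, 0, 0, 0, 0, 0, 0, 0.3, 0, 0, 0, 0, 0, 0, 0.5, 0, 0, 0, 0, 0, 0, 0.8, 0, 0, 0, 0, 0, 0, 0.9, 0, 0, 0, 0, 0, 0, 0.9, 0, 0, 0, 0, 0, 0, 0.9, 0, 0, -0.5, 0, 0, 0, 0.9, 0, 0, -1, 0, 0, 0, 0.9, 0, 0, -2, 0, 0, 0, 1, 0, 0, -2, 0, 0, 0, 1, 0, 0, -2, 0, 0, 0, 1, 0, 0, -1, 0, 0, 0, 1, 0, 0, 0, 0, 0, 0, 1])

```text
time_s: 31.32
eef_pos: [656.9, 125.7, 148.0]
ee_rot: [0.002, 0.715, 0.699, 0.002]
force: [0.3, -0.3, -1.1]
grip_width: 0.995
```

Emit:
carry_out(steps=[0, -1, 0, 0, 0, 0, 1, 0, -2, 0, 0, 0, 0, 1, 0, -2.5, 0, 0, 0, 0, 1, 0, -2.5, 0, 0, 0, 0, 1, 0, -2.5, 0, 0, 0, 0, 1, 0, -2.5, 0, 0, 0, 0, 1, 0, -2.5, 0, 0, 0, 0, 1, 0, -2.5, 0, 0, 0, 0, 1, 0, -2, 0, 0, 0, 0, 1, 0, -1, 0, 0, 0, 0, 1, 0, 0, 0, 0, 0, 0, 1, 0, 0, 0, 0, 0, 0, 1])

```text
time_s: 32.32
eef_pos: [445.9, 130.3, 144.5]
ee_rot: [-0.0, 0.715, 0.699, -0.0]
force: [0.3, 0.6, 0.4]
grip_width: 0.997
```

```bash
python3 -c "
from h import *
rel((656,126,62.5))
im=cams.capture('scene')[:,:,::-1];cv2.imwrite('pics/scene12.png',cv2.resize(im[110:290,190:430],None,fx=3.3,fy=3.3,interpolation=2))
im=cams.capture('top')[:,:,::-1].copy();cv2.imwrite('pics/top12.png',cv2.resize(im[110:280,150:440],None,fx=2.7,fy=2.7,interpolation=2))
for p,q in (((287,160),(286.9,161.7)),((318,164),(317.8,165.6)),((349,168),(348.5,169.4)),((378,172),(379.3,173.2))):
  for c,s in dishblob(im,p): print(c,s,(ray('top',c,68)-ray('top',q,57)).round(1))
"
```

```text
t 32.32 pos [445.9 130.3 144.5] yawy -1.28 zax [-0. -0. -1.] F [0.3 0.6 0.4] g 0.997
tool-frame move cm [ 0.04 21.02  8.19]
[286.7, 160.6] [14, 14, 160] [ 0.3 -0.  11. ]
[317.8, 164.6] [15, 15, 174] [ 0. -0. 11.]
[349.1, 167.9] [15, 15, 180] [ 1.8 -1.  11. ]
[378.4, 172.5] [17, 18, 238] [-1.2  4.  11. ]
```

View pics/scene12.png

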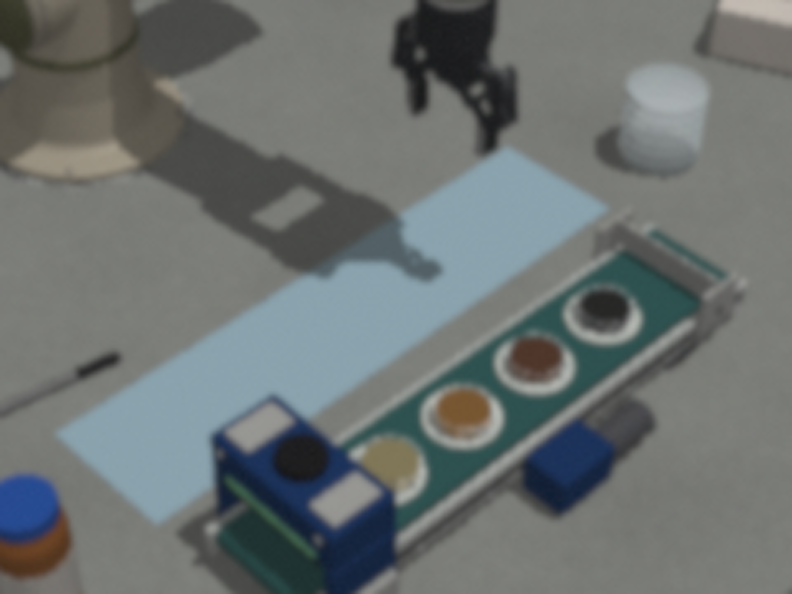

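View pics/top12.png

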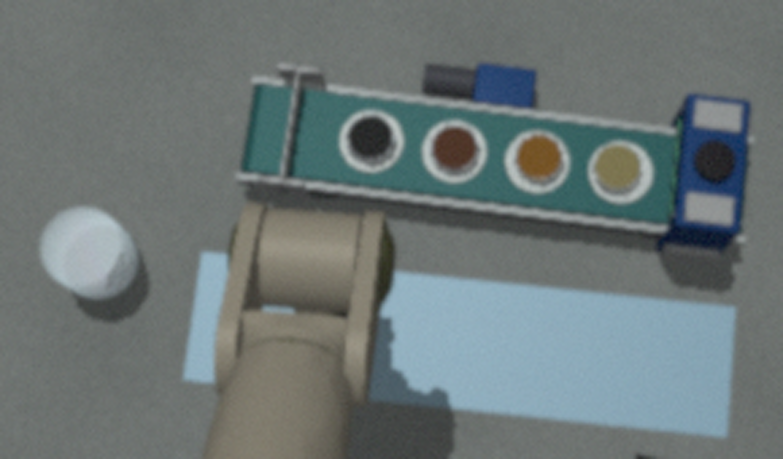

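All four dishes sit flat and centred in the right order, and the gripper is open and clear of everything. I'm handing the job in.

```bash
python3 -c "
from rig import finish_job
print(finish_job())"
```

```text
the job is handed in; nothing more can be done
None
```

I loaded all four dishes onto the belt in the asked order, with straw next to the portal, then amber, brown and black outward. I picked each one up across the belt, lowered it until the wrist force showed contact with its pad, and only then released it. The job was handed in at about 32 s of the 90 s allowed.

- **Centring:** the last top view put the dish centres about 4 mm (straw), 2 mm (amber), under 1 mm (brown) and under 1 mm (black) from their pad centres, against the 14 mm limit.
- **Lying flat:** both views show every dish flat on its own pad.
- **Stack and gripper:** I did not measure the stack again, but the arm never worked near it and it looks unmoved in both views. The gripper was open and clear of everything.
- **Disagreement:** the two cameras differed by about 5 mm in position along the belt. I used their mean for picking and compared dish with pad in the top view for placing. Straw was placed before I made that comparison, so it has the largest offset; I left it as it is well inside the limit.

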